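# Set, lock and load a bottle carousel, then trip its limit switch

## Robot

A 7-joint arm with a two-finger parallel gripper is mounted at the origin on the work surface. World frame = base frame: x ahead of the robot, y to its left, z up, the work surface at z = 0. Lengths are in m, angles in rad, forces in N, time in s.
With the tool pointing down it reaches from about 0.425 to 0.925 m from the base axis. Payload 6.8 kg.
Tool frame: the origin (TCP) lies on the centre line of the jaws, within the pads' length; the fingertips stand 17 mm ahead of it and the grasp point (between the pads) lies 2 mm behind it; z points along the fingers, x is the direction in which the jaws open and shut, and the axes are right-handed (so a half turn about z gives the same grasp; the last joint's range is limited). The gripper opens to 85 mm and grips with 20 to 120 N. Pads are 22 mm wide; open, the fingers measure 114 mm over their backs; the gripper's body (76 mm by 85 mm) begins 54 mm behind the grasp point. The pads swing forward as they close: fully open they stand 13 mm farther back than shut.
Start: joints at [-1.422, 0.477, 0.022, 1.555, -0.011, 1.109, -0.083], TCP at [0.171, 0.653, 0.248] pointing down, gripper open.
Joint ranges: [-2.96, 2.96], [-0.34, 2.1], [-1.41, 1.46], [0.24, 2.44], [-1.37, 4.51], [0.17, 1.92], [-2.96, 2.96]. Speed limits (rad/s): [2.39, 2.39, 3.14, 3.14, 3.14, 3.14, 3.14].

## Interface

Orientations are given as a rotation vector (axis times angle).
In Python, from bench import r gives the robot as it stands.
- The arm moves only by the tool arm_command, never from a script. Its argument "increments" is a list of rows, each a list of 3 entries, a list of its own where there are three numbers: the shift along the world's x, y, z in m, then the turn, a rotation vector about the world's x, y, z in rad, then the opening in per cent of the stroke, from 0 (shut) to 100 (fully open). A call has 1 to 10 rows; each row is the pose to reach, as a shift and turn from the pose commanded when the call began; what a row does not reach only later rows make up. A row lasts 1/10 s, in which the tool goes at most 50 mm and 8.59 degrees, less where a joint would pass 70% of its speed; a pose out of reach is approached as far as the arm can. A call with a gripper value outside its range is refused whole. The fingers move at their own pace and stop on an object; "newtons" is the grip in N (left out, the last holds). Time passes only in rows, so rows that repeat a pose let the fingers close. It gives the time, the measured TCP pose, the force and the opening at its end, in the units of the state.
- r.get_obs(): the state, without advancing time (a new reading comes with each control period).
- r.grab_frame(name): name is "side" or "top"; returns the picture (384x512x3 uint8, blue, green, red); there is no depth.
- r.camera_model(name): a dict with "camera_matrix" (3x3 intrinsics, pixels), "camera_from_world" (4x4, takes a point from world to camera coordinates). Camera axes: x right, y down, z forward; pixel columns grow to the right and rows downward; lengths in m; the calibration is good to about 2 mm. A picture is of the moment at which its call begins. camera_model takes no time and is no camera call.
- r.hand_in(): hands the job in, once; it reports no verdict.
The state is a dict: "clock": time; "joints": joint angles; "qvel": joint speeds; "tau": joint torques, N m; "tcp_pos": TCP position; "orientation": TCP orientation; "contact_force": force on the tool from outside, world axes, zero at the start; "moment": the same for the moment, N m; "grip_width": finger opening in m.
Only numpy, scipy, OpenCV 4.12 (cv2) and the standard library are available. Lean on these libraries where they do the work, as an engineer would, in place of code of your own. Each camera call takes 0.05 s, during which the arm holds its last target. There are 200 camera calls.

## Task

Turn the bottle carousel by pushing its rim pegs until the notch in its rim faces the slide bolt, push the bolt fully home into the notch, and stand the amber bottle on the blue pad in the middle of the carousel. Only then register the load: reach under the clear splash guard, push the roller arm of the limit switch sideways until it clicks, keep it there for about a second, and let it spring back. Leave the flask, the beaker and the jar where they stand.

Things in the scene. Friction and masses are not known exactly. Their poses are not given: they have to be found in the camera images.
- station: Base of the carousel, fixed to the bench: a blue round base of 200 mm diameter with a tongue on one side that carries the slide bolt. Origin on the bench at the carousel's axis; z up; its x axis points from the axis along the tongue, to the bolt. Stands either left or right of the bench's middle, the switch unit on the other side.
- carousel (a joint): Turn of the carousel, rad, counter-clockwise from above positive; 0 when the notch faces the bolt exactly; range -2.6 to 2.6. Starts at 0.6 to 1.9, so it needs a clockwise turn. Stiff bearing (about 1 N at a peg): it stays where it is left. The notch has room for the bolt within 0.09 rad either way.
- pad (a point): Centre of the blue pad (84 mm diameter, flush) on the carousel's top face, 47 mm above the bench; x axis turns with the carousel, to its notch. The carousel is an aluminium disc, 180 mm across, 12 mm thick. Four black upright pegs (12 mm diameter, 35 mm tall) stand on it 78 mm from its centre, 45, 135, 225 and 315 degrees counter-clockwise from the notch.
- notch (a point): The notch, about 22 mm wide and 25 mm deep, in the rim of the carousel; the point is on the top face, 85 mm from the disc's centre. A short red line on the disc leads to it.
- mark (a point): The place on the base between two red blocks that the notch must face, 105 mm from the carousel's axis on the station's x axis, 41 mm above the bench.
- bolt (a joint): Travel of the slide bolt towards the carousel's axis (station's -x), m: 0 fully drawn back, 0.030 fully home against its stop. Starts within 0 to 0.006; about 2 N of friction, stays where it is left. Its nose reaches the disc's rim after about 8 mm.
- knob (a point): Orange upright knob of the bolt, 22 mm diameter, from 47 to 95 mm above the bench; the point is on the knob's axis 95 mm above the bench, at its top. With the bolt drawn back it is 140 mm from the carousel's axis, fully home 110 mm. Steel guides beside the bolt are 47 mm high.
- bottle: The amber bottle, as a whole (origin at the centre of its underside, z up through the cap).
- bottle_mid (a point): Centre of the amber bottle, half-way up: 56 mm diameter, 140 mm tall with its white cap, about 0.3 kg; the straight-sided body reaches from the foot to about 85 mm. It stands upright on the bench at the start. z axis up through the cap.
- switch_unit: Limit switch unit, fixed to the bench: grey foot plate 130 x 190 mm, yellow switch (34 x 44 mm, top 78 mm above the bench), clear splash guard over all of it on two thin rear posts. Origin on the bench at the middle of the switch; z up; -x is the open front, towards the robot. The switch's roller arm moves in the plane 23 mm in front of the origin.
- guard_edge (a point): Middle of the front edge of the clear splash guard (yellow strip on top), at its underside 175 mm above the bench; the guard is a flat sheet 125 mm deep and 190 mm wide, its top 187 mm high. The edge is 50 mm in front of the unit's origin, so the roller arm lies 27 mm behind it and a vertical tool cannot reach it: come in from the front with the tool leaning.
- trip_arm (a joint): Deflection of the switch's roller arm, rad: 0 at rest (leaning 0.30 rad to the unit's -y side), growing as the roller is pushed towards the unit's +y; clicks at 0.45, hard stop at 0.75; a spring (about 5 N at the roller) brings it back to 0.
- roller (a point): Centre of the black roller (22 mm diameter, 14 mm wide along the unit's x) at the top of the steel arm. The arm turns in the unit's y-z plane about a pivot 50 mm above the bench on the unit's y = 0, x = -23 mm; pivot to roller 55 mm. At rest the roller's centre is 103 mm above the bench.
- flask_mid (a point): Bystander: green glass conical flask, 72 mm wide, 118 mm tall; point half-way up.
- beaker_mid (a point): Bystander: white ceramic beaker, 70 mm wide, 85 mm tall; point half-way up.
- jar_mid (a point): Bystander: white jar with a blue lid, 72 mm wide, 95 mm tall; point half-way up.
Mind the look-alikes: they are no part of the job. There is more than one size of the part that bears jar_mid; the job needs the middle-sized.

How it is judged:
By the outcome, as a careful person would: the job done as asked, in the order asked, and still so for the second after the job is handed in, with the robot touching nothing.
It also fails if it takes over 72 s, if anything falls off the work surface, if the arm or the gripper's body presses on something with over 40 N, if the wrist force passes 120 N, or if a joint passes its speed limit or range.

## Working session

There is one attempt and no reset: what is moved stays moved. The work goes in short steps, Python scripts to look and compute and a tool call to move; the robot and the scene stay as the last step left them, time stands still between calls to the robot, and variables do not carry over. Pictures are saved under pics/ and viewed, about 8 in all and at most 12, crops included, and the job is handed in when it is done.

Besides the shell and the picture viewer there is one more tool, called in YAML: its name, and indented under it one key for each argument. arm_command: Moves the arm, as the interface text tells. Its arguments: {"type":"object","properties":{"increments":{"type":"array","items":{"type":"array"}},"newtons":{"type":"number"}},"required":["increments"]}

```bash
mkdir -p pics; ls
cat > h.py <<'E'
import numpy as np, cv2
from bench import r
def ray(n,u,v):
    m=r.camera_model(n);K=np.array(m["camera_matrix"]);T=np.array(m["camera_from_world"])
    R=T[:3,:3];t=T[:3,3];return -R.T@t, R.T@np.linalg.inv(K)@np.array([u,v,1.])
def at(n,u,v,z):
    c,d=ray(n,u,v);return c+d*(z-c[2])/d[2]
def px(n,p):
    m=r.camera_model(n);K=np.array(m["camera_matrix"]);T=np.array(m["camera_from_world"])
    q=K@(T[:3,:3]@np.array(p)+T[:3,3]);return q[:2]/q[2]
def tri(a,b):
    (c1,d1),(c2,d2)=ray(*a),ray(*b)
    s=np.linalg.lstsq(np.c_[d1,-d2],c2-c1,rcond=None)[0]
    p,q=c1+s[0]*d1,c2+s[1]*d2;return (p+q)/2,np.linalg.norm(p-q)
E
python3 - <<'E'
from h import *
for n in("side","top"):
    f=r.grab_frame(n);cv2.imwrite(f"pics/{n}0.png",f)
    cv2.imwrite(f"pics/{n}0b.png",cv2.resize(f,(800,600),interpolation=cv2.INTER_CUBIC))
    print(n,ray(n,256,192), r.camera_model(n)["camera_matrix"])
print(r.get_obs())
E
```

```text
pics
side (array([0.30075512, 0.74352105, 0.82185598]), array([ 0.13935188, -0.70113954, -0.69929353])) [[352.84033647   0.         257.68265935]
 [  0.         352.84033647 191.26921289]
 [  0.           0.           1.        ]]
top (array([0.2212517 , 0.04743773, 1.33118272]), array([ 0.17434051, -0.0187677 , -0.98457274])) [[488.09576604   0.         259.73413723]
 [  0.         488.09576604 187.86408144]
 [  0.           0.           1.        ]]
{'clock': 0.1, 'joints': array([-1.42211334,  0.47773052,  0.02234755,  1.55632257, -0.011495  ,
        1.10929494, -0.08313119]), 'qvel': array([-2.76335142e-04, -2.06331026e-03,  3.82341573e-04, -8.29945827e-04,
       -4.95578216e-04,  6.90177899e-05, -5.67766410e-04]), 'tau': array([ 5.02022303e-03, -5.97751129e+01,  1.61401413e+00, -2.81949681e+01,
        1.28426857e-02,  5.03620191e-03,  2.08916754e-05]), 'tcp_pos': array([0.17131701, 0.65239074, 0.24742691]), 'orientation': array([ 2.48673736e+00,  1.91804376e+00, -1.89719811e-03]), 'contact_force': array([-0.34472021, -0.0361511 , -0.69626829]), 'moment': array([0.01437806, 0.04103861, 0.06792256]), 'grip_width': 0.08495908867861643}
```

View pics/top0b.png

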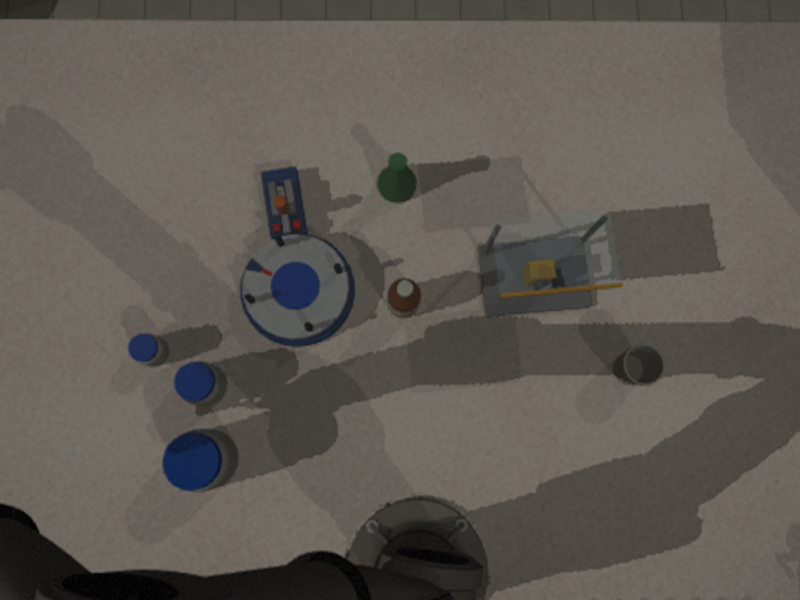

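View pics/side0b.png

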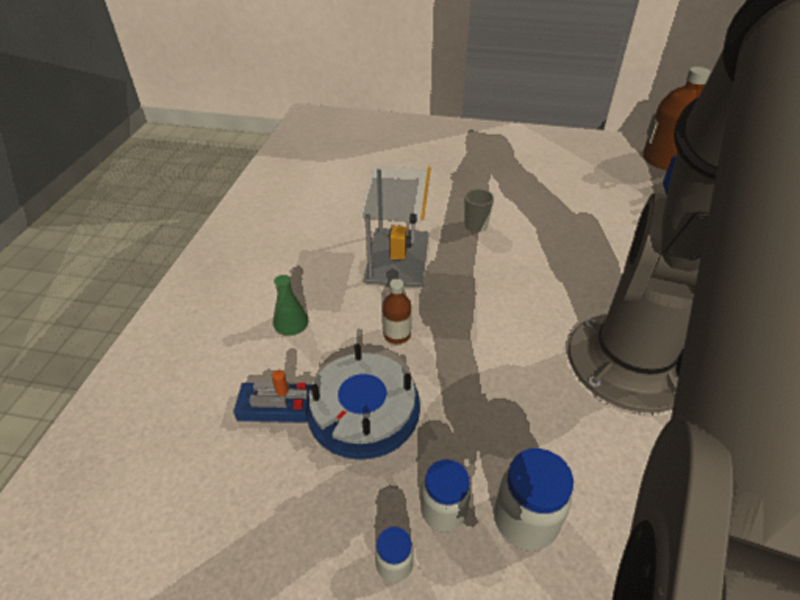

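The top view shows the carousel pad at (296,286), the knob at (281,202), the notch line at about (260,268), the guard strip from (502,295) to (621,285), the flask at (397,185) and the beaker at (640,365). The jars are at (145,348), (195,382) and (193,460).

Two things could be taken for the amber bottle: the one at top (404,297) / side (397,312), and a large one on the far side at side (680,120). The description (56 mm wide, 140 mm tall, on the bench) fits the first.

```bash
cat > meas.py <<'E'
from h import *
def blob(n,f,hr,smin,vmin,box):
    hsv=cv2.cvtColor(f,cv2.COLOR_BGR2HSV);x0,y0,x1,y1=box
    m=((hsv[...,0]>=hr[0])&(hsv[...,0]<=hr[1])&(hsv[...,1]>=smin)&(hsv[...,2]>=vmin)).astype(np.uint8)
    k=np.zeros_like(m);k[y0:y1,x0:x1]=m[y0:y1,x0:x1]
    c,l,s,ce=cv2.connectedComponentsWithStats(k)
    return sorted([(int(s[i,4]),ce[i].round(1).tolist(),s[i,:4].tolist()) for i in range(1,c) if s[i,4]>3],reverse=True)[:3]
E
python3 - <<'E'
from meas import *
np.set_printoptions(precision=4,suppress=True)
S=1.5625
f=cv2.imread("pics/top0.png")
q={"pad":((100,130),150,60,(165,160,215,205)),"knob":((3,15),150,80,(172,118,192,142)),"amber":((3,14),120,30,(240,170,275,205)),
"switch":((16,30),130,90,(328,160,362,190)),"strip":((14,30),130,90,(315,178,402,192)),"redline":((0,6),100,80,(155,165,178,180)),"redblk":((0,6),130,80,(170,138,196,155))}
for k,(h,s,v,b) in q.items(): print(k,blob("top",f,h,s,v,b))
for n,u,v,z in [("pad",296,286,.047),("knob",281,202,.095),("cap",405,288,.14),("switch",540,268,.078),("stripL",502,295,.187),("stripR",621,285,.187),("flask",397,160,.118),("beaker",640,365,.085),("jarM",195,382,.095),("notch",250,263,.047)]:
    print(n,at("top",u/S,v/S,z))
for n,a,b in [("pad",(296,286),(362,394)),("cap",(405,288),(397,287)),("knob",(281,202),(279,374))]:
    print(n,tri(("top",a[0]/S,a[1]/S),("side",b[0]/S,b[1]/S)))
t=f[120:220,150:280];a=cv2.resize(t,None,fx=4.5,fy=4.5,interpolation=cv2.INTER_CUBIC)
cv2.imwrite("pics/crop1.png",cv2.convertScaleAbs(a,alpha=1.6))
E
```

```text
pad [(671, [189.0, 182.5], [174, 168, 30, 30])]
knob [(39, [178.8, 128.8], [176, 126, 7, 7])]
amber [(147, [255.5, 191.7], [249, 181, 18, 18])]
switch [(101, [345.1, 170.8], [339, 167, 16, 11]), (63, [343.6, 186.6], [328, 185, 34, 5])]
strip [(148, [359.4, 185.2], [321, 181, 77, 9])]
redline [(12, [170.5, 173.7], [168, 172, 6, 4])]
redblk [(16, [189.6, 143.2], [188, 141, 4, 5]), (14, [176.5, 145.5], [175, 144, 4, 4])]
pad [0.4742 0.2006 0.047 ]
knob [0.6087 0.2221 0.095 ]
cap [0.4515 0.0166 0.14  ]
switch [ 0.4964 -0.2136  0.078 ]
stripL [ 0.4305 -0.1306  0.187 ]
stripR [ 0.4449 -0.3151  0.187 ]
flask [0.6739 0.0269 0.118 ]
beaker [ 0.3304 -0.3705  0.085 ]
jarM [0.3089 0.354  0.095 ]
notch [0.515  0.2799 0.047 ]
pad (array([0.4755, 0.2012, 0.042 ]), np.float64(0.000686279095537457))
cap (array([0.4522, 0.0163, 0.1292]), np.float64(0.0027548046992114123))
knob (array([0.6099, 0.2226, 0.0918]), np.float64(0.00036937560394841154))
```

View pics/crop1.png

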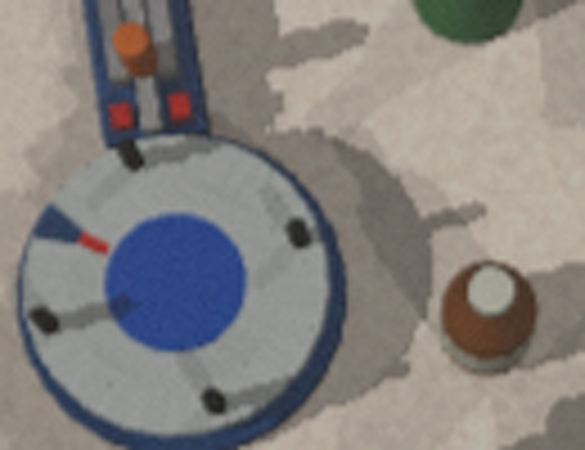

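The crop shows an amber bottle with a white cap at (490,290), matching the 56 mm size. The pegs stand at (130,155), (300,233), (213,402) and (43,320). The notch is at (55,222) with its red line, and the knob at (133,45). Next: peg positions and station numbers.

Run:
```python
from meas import *
np.set_printoptions(precision=4,suppress=True)
f=cv2.imread("pics/top0.png")
c=at("top",189,182.5,.047);k=at("top",178.8,128.8,.085)
m=at("top",183.05,144.35,.05)
print("centre",c,"knob",k,"yaw",np.arctan2(*(k-c)[1::-1]),"dist",np.linalg.norm((k-c)[:2]),"blocks yaw",np.arctan2(*(m-c)[1::-1]),np.linalg.norm((m-c)[:2]))
rl=at("top",170.5,173.7,.047);print("line ang",np.arctan2(*(rl-c)[1::-1]))
g=cv2.cvtColor(f,cv2.COLOR_BGR2GRAY)
M=(g<45).astype(np.uint8);M[:150]=0
for (u,v) in [(130,155),(300,233),(213,402),(43,320)]:
    x,y=int(150+u/4.5),int(120+v/4.5)
    w=g[y-5:y+6,x-5:x+6];yy,xx=np.mgrid[y-5:y+6,x-5:x+6];b=w<45
    p=at("top",xx[b].mean(),yy[b].mean(),.065);d=(p-c)[:2]
    print("peg",b.sum(),p,np.hypot(*d),np.arctan2(d[1],d[0]))
```

```text
centre [0.4757 0.2018 0.047 ] knob [0.6132 0.2263 0.085 ] yaw 0.1763604259817745 dist 0.13966519827601942 blocks yaw 0.1633425325552461 0.10610856893998521
line ang 1.1156030877850835
peg 46 [0.555  0.2309 0.065 ] 0.08448105037764803 0.35231385012703365
peg 30 [0.5041 0.1248 0.065 ] 0.08207569553730563 -1.2166651913138717
peg 21 [0.4012 0.1765 0.065 ] 0.07863606130656081 -2.8144146065224773
peg 26 [0.4487 0.2775 0.065 ] 0.08035387041777069 1.9135950636793213
```

arm_command:
  increments:
    - [[0.02,-0.03,0],[0,0,-0.1],100]
    - [[0.05,-0.07,0],[0,0,-0.2],50]
    - [[0.09,-0.11,0],[0,0,-0.3],25]
    - [[0.12,-0.15,0],[0,0,-0.4],25]
    - [[0.15,-0.19,0],[0,0,-0.5],25]
    - [[0.18,-0.23,-0.01],[0,0,-0.6],25]
    - [[0.21,-0.27,-0.03],[0,0,-0.7],25]
    - [[0.24,-0.31,-0.05],[0,0,-0.8],25]
    - [[0.27,-0.35,-0.07],[0,0,-0.9],25]
    - [[0.28,-0.377,-0.09],[0,0,-0.98],25]

```text
clock: 1.1
tcp_pos: [0.4522, 0.277, 0.16]
orientation: [-3.098, -0.515, -0.004]
contact_force: [0.7, 0.6, -0.0]
grip_width: 0.0217
```

arm_command:
  increments:
    - [[-0.003,-0.002,-0.02],[0,0,0],25]
    - [[-0.003,-0.002,-0.04],[0,0,0],25]
    - [[-0.003,-0.002,-0.055],[0,0,0],25]
    - [[-0.003,-0.002,-0.07],[0,0,0],25]
    - [[-0.003,-0.002,-0.082],[0,0,0],25]
    - [[-0.003,-0.002,-0.084],[0,0,0],25]

```text
clock: 1.7
tcp_pos: [0.4463, 0.2758, 0.0745]
orientation: [3.097, 0.522, -0.004]
contact_force: [-0.1, 0.3, -0.4]
grip_width: 0.0216
```

Run:
```python
import numpy as np
c=np.array([.4757,.2018]);a0=1.915
p0=c+.078*np.array([np.cos(a0),np.sin(a0)])
for t in np.arange(.0,1.11,.06):
    a=a0-t;print(round(t,2),(c+.078*np.array([np.cos(a),np.sin(a)])-p0).round(3))
```

```text
0.0 [0. 0.]
0.06 [0.004 0.001]
0.12 [0.009 0.003]
0.18 [0.014 0.004]
0.24 [0.018 0.004]
0.3 [0.023 0.004]
0.36 [0.028 0.005]
0.42 [0.032 0.004]
0.48 [0.037 0.004]
0.54 [0.041 0.003]
0.6 [0.046 0.002]
0.66 [0.051 0.001]
0.72 [ 0.055 -0.001]
0.78 [ 0.059 -0.003]
0.84 [ 0.063 -0.005]
0.9 [ 0.067 -0.007]
0.96 [ 0.071 -0.01 ]
1.02 [ 0.075 -0.013]
1.08 [ 0.079 -0.016]
```

arm_command:
  increments:
    - [[0.007,0.001,0],[0,0,-0.06],25]
    - [[0.012,0.003,0],[0,0,-0.12],25]
    - [[0.017,0.004,0],[0,0,-0.18],25]
    - [[0.021,0.004,0],[0,0,-0.24],25]
    - [[0.026,0.004,0],[0,0,-0.3],25]
    - [[0.031,0.005,0],[0,0,-0.36],25]
    - [[0.035,0.004,0],[0,0,-0.42],25]
    - [[0.04,0.004,0],[0,0,-0.48],25]
    - [[0.044,0.003,0],[0,0,-0.54],25]
    - [[0.049,0.002,0],[0,0,-0.6],25]

```text
clock: 2.7
tcp_pos: [0.496, 0.2787, 0.0763]
orientation: [-3.113, 0.419, 0.001]
contact_force: [-1.6, -0.7, -0.2]
grip_width: 0.0214
```

arm_command:
  increments:
    - [[0.005,-0.001,0],[0,0,-0.06],25]
    - [[0.009,-0.003,0],[0,0,-0.12],25]
    - [[0.013,-0.005,0],[0,0,-0.18],25]
    - [[0.017,-0.007,0],[0,0,-0.24],25]
    - [[0.021,-0.009,0],[0,0,-0.3],25]
    - [[0.025,-0.012,0],[0,0,-0.36],25]
    - [[0.028,-0.015,0],[0,0,-0.42],25]
    - [[0.028,-0.015,0],[0,0,-0.42],25]

```text
clock: 3.5
tcp_pos: [0.5248, 0.2633, 0.0764]
orientation: [-2.958, 1.058, -0.001]
contact_force: [0.9, -0.6, -0.1]
grip_width: 0.0213
```

arm_command:
  increments:
    - [[-0.003,0.002,0],[0,0,0],25]
    - [[-0.003,0.002,0.03],[0,0,0],25]
    - [[-0.003,0.002,0.07],[0,0,0],25]
    - [[-0.04,0.05,0.1],[0,0,0],10]
    - [[-0.07,0.09,0.1],[0,0,0],0]
    - [[-0.07,0.12,0.1],[0,0,0],0]

```text
clock: 4.1
tcp_pos: [0.4515, 0.3849, 0.1773]
orientation: [-2.958, 1.053, 0.003]
contact_force: [1.2, 0.3, -0.2]
grip_width: 0.0003
```

Run:
```python
from meas import *
f=r.grab_frame("top");cv2.imwrite("pics/top1.png",f)
cv2.imwrite("pics/crop2.png",cv2.convertScaleAbs(cv2.resize(f[90:230,140:280],None,fx=4,fy=4,interpolation=cv2.INTER_CUBIC),alpha=1.6))
c=at("top",189,182.5,.047)
for b in blob("top",f,(0,6),100,80,(160,135,215,185)):
    p=at("top",*b[1],.047);print(b,p,np.arctan2(*(p-c)[1::-1]))
print(r.get_obs()["tcp_pos"])
```

```text
(18, [189.5, 143.2], [188, 141, 4, 5]) [0.58437444 0.20206194 0.047     ] 0.002542478448709323
(16, [185.9, 163.1], [185, 160, 3, 7]) [0.52897933 0.21090067 0.047     ] 0.16940307808692012
(15, [176.4, 145.4], [175, 144, 4, 4]) [0.57836346 0.23734105 0.047     ] 0.33336575936800583
[0.44890367 0.39493694 0.17684143]
```

View pics/crop2.png

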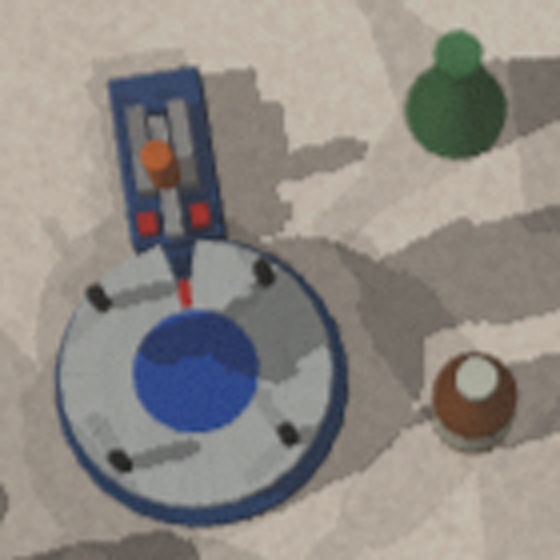

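The line sits at 0.169 rad and the blocks at 0.168, so the notch faces the bolt. In the crop the line is at (185,293) between the red blocks at (148,222) and (200,214). Next, the bolt.

arm_command:
  increments:
    - [[0.02,-0.016,0],[0,0,-0.09],0]
    - [[0.05,-0.04,0],[0,0,-0.18],0]
    - [[0.08,-0.06,0],[0,0,-0.27],0]
    - [[0.11,-0.085,0],[0,0,-0.36],0]
    - [[0.14,-0.11,0],[0,0,-0.45],0]
    - [[0.17,-0.135,0],[0,0,-0.54],0]
    - [[0.19,-0.15,0],[0,0,-0.63],0]
    - [[0.206,-0.163,0],[0,0,-0.72],0]
    - [[0.206,-0.163,-0.03],[0,0,-0.72],0]
    - [[0.206,-0.163,-0.05],[0,0,-0.72],0]

```text
clock: 5.15
tcp_pos: [0.6602, 0.2196, 0.1247]
orientation: [2.396, -2.031, -0.0]
contact_force: [0.4, 0.3, 0.7]
grip_width: -0.0005
```

arm_command:
  increments:
    - [[0,0,-0.02],[0,0,0],0]
    - [[0,0,-0.04],[0,0,0],0]
    - [[0,0,-0.052],[0,0,0],0]
    - [[0,0,-0.052],[0,0,0],0]

```text
clock: 5.55
tcp_pos: [0.6589, 0.2203, 0.0719]
orientation: [2.395, -2.029, -0.003]
contact_force: [-0.3, 0.6, -0.0]
grip_width: -0.0002
```

arm_command:
  increments:
    - [[0,0.0125,0.002],[0,0,0],0]
    - [[-0.01,0.011,0.002],[0,0,0],0]
    - [[-0.02,0.009,0.002],[0,0,0],0]
    - [[-0.026,0.008,0.002],[0,0,0],0]
    - [[-0.032,0.007,0.002],[0,0,0],0]
    - [[-0.037,0.006,0.002],[0,0,0],0]
    - [[-0.042,0.005,0.002],[0,0,0],0]
    - [[-0.046,0.005,0.002],[0,0,0],0]
    - [[-0.049,0.004,0.002],[0,0,0],0]
    - [[-0.049,0.004,0.002],[0,0,0],0]

```text
clock: 6.55
tcp_pos: [0.6108, 0.2241, 0.0759]
orientation: [2.396, -2.031, -0.001]
contact_force: [0.1, 0.5, 0.2]
grip_width: 0.0002
```

arm_command:
  increments:
    - [[-0.003,-0.0005,0],[0,0,0],0]
    - [[-0.005,-0.001,0],[0,0,0],0]
    - [[-0.005,-0.001,0],[0,0,0],0]

```text
clock: 6.85
tcp_pos: [0.606, 0.2233, 0.0759]
orientation: [2.397, -2.031, -0.0]
contact_force: [1.6, 1.4, 0.8]
grip_width: 0.0001
```

arm_command:
  increments:
    - [[-0.002,0,0],[0,0,0],0]
    - [[-0.003,0,0],[0,0,0],0]

```text
clock: 7.05
tcp_pos: [0.6058, 0.2233, 0.0762]
orientation: [-2.394, 2.029, -0.008]
contact_force: [12.7, 1.6, -8.0]
grip_width: -0.0003
```

arm_command:
  increments:
    - [[-0.002,0,0],[0,0,0],0]
    - [[-0.003,-0.001,0],[0,0,0],0]

```text
clock: 7.25
tcp_pos: [0.6057, 0.2232, 0.0764]
orientation: [-2.39, 2.026, -0.015]
contact_force: [22.4, 5.0, -17.5]
grip_width: 0.0005
```

The bolt met its stop at the expected distance (0.132 m, force rising to 22 N). Backing off, then on to the bottle, gripping by its cap from above.

arm_command:
  increments:
    - [[0.02,0.004,0],[0,0,0],0]
    - [[0.03,0.005,0.0],[0,0,0],0]
    - [[0.03,0.005,0.04],[0,0,0],0]
    - [[0.03,0.005,0.09],[0,0,0],0]
    - [[0.0,-0.02,0.13],[0,0,0],20]
    - [[-0.03,-0.05,0.13],[0,0,0],40]
    - [[-0.06,-0.09,0.13],[0,0,0],70]
    - [[-0.09,-0.13,0.13],[0,0,0],70]
    - [[-0.12,-0.17,0.13],[0,0,0],70]
    - [[-0.145,-0.207,0.13],[0,0,0],70]

```text
clock: 8.25
tcp_pos: [0.4523, 0.0134, 0.2052]
orientation: [2.395, -2.031, -0.004]
contact_force: [0.7, -1.0, 1.1]
grip_width: 0.0598
```

arm_command:
  increments:
    - [[0,0,0],[0,0,0],70]
    - [[0,0,0],[0,0,0],70]

```text
clock: 8.45
tcp_pos: [0.4542, 0.0147, 0.2058]
orientation: [-2.394, 2.033, 0.003]
contact_force: [1.5, 0.2, 0.2]
grip_width: 0.0597
```

Run:
```python
from meas import *
f=r.grab_frame("side")
for b in blob("side",f,(0,180),0,0,(0,0,1,1)):pass
g=cv2.resize(f[150:300,140:300],None,fx=4,fy=4,interpolation=cv2.INTER_CUBIC)
cv2.imwrite("pics/side1.png",cv2.convertScaleAbs(g,alpha=1.6))
print(r.get_obs()["tcp_pos"],r.get_obs()["orientation"])
```

```text
[0.45508716 0.01566083 0.20593427] [-2.39640441e+00  2.03091851e+00  1.20880496e-03]
```

View pics/side1.png

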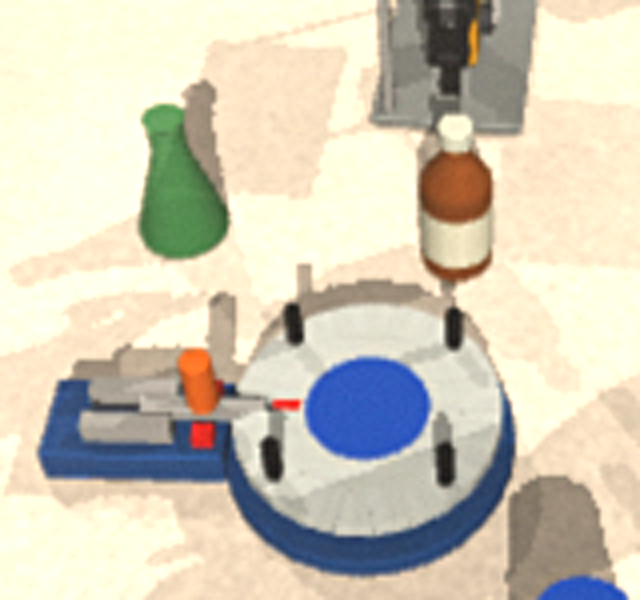

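The crop shows the bolt nose in the notch (250,405), the knob against the blocks at (200,380), and the open fingers above the bottle cap (455,132). Lowering and gripping.

arm_command:
  increments:
    - [[-0.003,0.001,-0.03],[0,0,0],70]
    - [[-0.003,0.001,-0.06],[0,0,0],70]
    - [[-0.003,0.001,-0.078],[0,0,0],70]
    - [[-0.003,0.001,-0.08],[0,0,0],70]
    - [[-0.003,0.001,-0.08],[0,0,0],40]
    - [[-0.003,0.001,-0.08],[0,0,0],20]
    - [[-0.003,0.001,-0.08],[0,0,0],10]
    - [[-0.003,0.001,-0.08],[0,0,0],10]
    - [[-0.003,0.001,-0.08],[0,0,0],10]
  newtons: 50

```text
clock: 9.4
tcp_pos: [0.4532, 0.0169, 0.1269]
orientation: [-2.395, 2.029, -0.001]
contact_force: [-0.3, 1.1, 7.4]
grip_width: 0.0246
```

arm_command:
  increments:
    - [[0,0,0.005],[0,0,0],10]
    - [[0,0,0.02],[0,0,0],10]
    - [[0,0,0.03],[0,0,0],10]
    - [[0,0,0.03],[0,0,0],10]

```text
clock: 9.8
tcp_pos: [0.4528, 0.0164, 0.157]
orientation: [-2.395, 2.03, -0.002]
contact_force: [0.2, -0.3, -3.7]
grip_width: 0.0247
```

arm_command:
  increments:
    - [[0,0,0.03],[0,0,0],10]
    - [[0,0,0.06],[0,0,0],10]
    - [[0,0.01,0.08],[0,0,0],10]
    - [[0.003,0.03,0.08],[0,0,0],10]
    - [[0.006,0.06,0.08],[0,0,0],10]
    - [[0.01,0.09,0.08],[0,0,0],10]
    - [[0.015,0.12,0.08],[0,0,0],10]
    - [[0.019,0.15,0.08],[0,0,0],10]
    - [[0.022,0.172,0.08],[0,0,0],10]
    - [[0.023,0.185,0.08],[0,0,0],10]

```text
clock: 10.8
tcp_pos: [0.4751, 0.2032, 0.2354]
orientation: [2.398, -2.028, 0.0]
contact_force: [0.7, -1.2, -4.2]
grip_width: 0.0248
```

arm_command:
  increments:
    - [[0,0,0],[0,0,0],10]
    - [[0,0,0],[0,0,0],10]
    - [[0,0,-0.015],[0,0,0],10]
    - [[0,0,-0.03],[0,0,0],10]
    - [[0,0,-0.042],[0,0,0],10]
    - [[0,0,-0.05],[0,0,0],10]
    - [[0,0,-0.054],[0,0,0],10]
    - [[0,0,-0.056],[0,0,0],10]
    - [[0,0,-0.056],[0,0,0],10]

```text
clock: 11.7
tcp_pos: [0.4754, 0.2012, 0.1799]
orientation: [2.397, -2.031, 0.0]
contact_force: [0.2, -0.3, -4.1]
grip_width: 0.0247
```

arm_command:
  increments:
    - [[0,0,-0.002],[0,0,0],10]
    - [[0,0,-0.004],[0,0,0],10]
    - [[0,0,-0.0055],[0,0,0],10]
    - [[0,0,-0.0055],[0,0,0],10]

```text
clock: 12.1
tcp_pos: [0.4751, 0.2014, 0.1743]
orientation: [2.397, -2.031, -0.0]
contact_force: [-0.2, 0.1, -3.5]
grip_width: 0.0252
```

arm_command:
  increments:
    - [[0,0,-0.001],[0,0,0],10]
    - [[0,0,-0.001],[0,0,0],10]

```text
clock: 12.3
tcp_pos: [0.4757, 0.2015, 0.1739]
orientation: [-2.396, 2.03, -0.0]
contact_force: [-1.5, -0.0, 2.3]
grip_width: 0.025
```

arm_command:
  increments:
    - [[0,0,0],[0,0,0],40]
    - [[0,0,0],[0,0,0],60]
    - [[0,0,0],[0,0,0],70]
    - [[0,0,0],[0,0,0],70]
    - [[0,0,0.03],[0,0,0],70]
    - [[0,0,0.07],[0,0,0],70]
    - [[0,0,0.1],[0,0,0],70]
    - [[0,-0.04,0.12],[0,0,0],40]
    - [[0,-0.08,0.12],[0,0,0],0]
    - [[0,-0.12,0.12],[0,0,0],0]

```text
clock: 13.3
tcp_pos: [0.4755, 0.0801, 0.2941]
orientation: [-2.396, 2.029, -0.0]
contact_force: [0.5, -0.3, -0.9]
grip_width: 0.0164
```

Run:
```python
from meas import *
np.set_printoptions(precision=4,suppress=True)
f=r.grab_frame("top");s=r.grab_frame("side")
cv2.imwrite("pics/t2.png",f);cv2.imwrite("pics/s2.png",s)
a=cv2.resize(f[120:230,140:400],None,fx=3,fy=3,interpolation=cv2.INTER_CUBIC)
b=cv2.resize(s[90:300,150:410],None,fx=3,fy=3,interpolation=cv2.INTER_CUBIC)[:270*3]
b=cv2.resize(s[95:185,150:410],None,fx=3,fy=3,interpolation=cv2.INTER_CUBIC)
cv2.imwrite("pics/both2.png",cv2.convertScaleAbs(np.vstack([a,b]),alpha=1.6))
print(r.get_obs()["tcp_pos"],r.get_obs()["joints"])
```

```text
[0.475  0.0755 0.2938] [-1.2734  0.1606  1.1231  1.997  -0.1654  1.08   -1.4915]
```

View pics/both2.png

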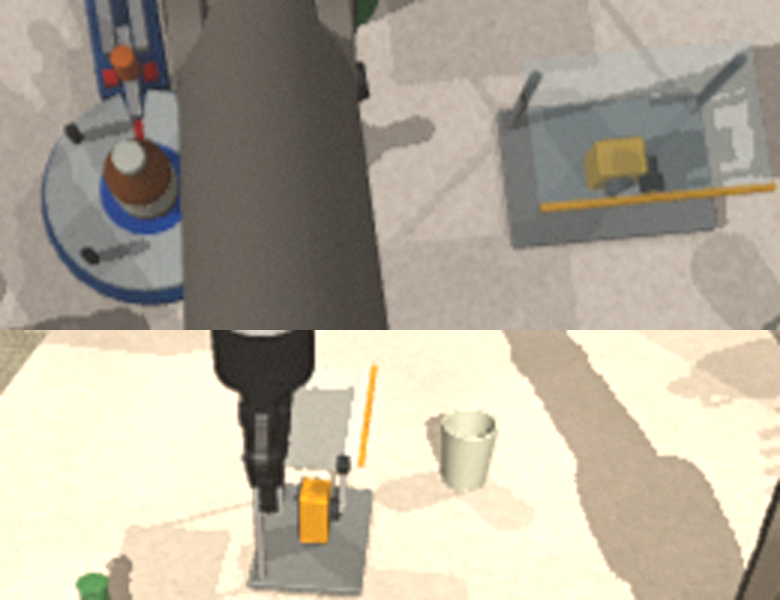

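The bottle stands upright on the blue pad (crop (140,180)) and the bolt is home. The roller is at crop (651,178) in top and (342,465) in side. Measuring the switch.

Run:
```python
from meas import *
np.set_printoptions(precision=4,suppress=True)
f=cv2.imread("pics/t2.png")
print("roller",tri(("top",140+651/3-.3,120+178/3-.3),("side",150+342/3-.3,95+135/3-.3)))
print("roller z.103",at("top",140+651/3-.3,120+178/3-.3,.103))
L=at("top",140+541/3-.3,120+207/3-.3,.187);R=at("top",140+774/3-.3,120+187/3-.3,.187)
yaw=np.arctan2(-(L-R)[0],(L-R)[1]);ex=np.array([np.cos(yaw),np.sin(yaw)]);ey=np.array([-ex[1],ex[0]])
mid=(L+R)[:2]/2;print(L,R,np.linalg.norm(L-R),yaw,"edge",mid)
o=mid+.05*ex;print("origin",o,"roller exp",o-.023*ex-.0163*ey)
print("switchtop",at("top",140+618/3-.3,120+155/3-.3,.078))
t=blob("top",f,(14,30),130,90,(325,160,362,184));print(t)
print("beaker",at("top",410,234,.085))
```

```text
roller (array([ 0.4695, -0.2366,  0.1016]), np.float64(0.003340549051350564))
roller z.103 [ 0.4709 -0.2363  0.103 ]
[ 0.4308 -0.1276  0.187 ] [ 0.4458 -0.3158  0.187 ] 0.1887892847298527 0.07969782990294741 edge [ 0.4383 -0.2217]
origin [ 0.4881 -0.2177] roller exp [ 0.4665 -0.2358]
switchtop [ 0.4968 -0.2139  0.078 ]
[(117, [345.8, 171.1], [339, 166, 16, 12])]
beaker [ 0.3294 -0.3714  0.085 ]
```

The measurements agree: roller at about (0.468, -0.236, 0.102), unit yaw 0.08. I'm moving in front of the unit, high up, and trying the lean.

arm_command:
  increments:
    - [[-0.01,-0.04,0],[0,0,-0.03],0]
    - [[-0.02,-0.08,0],[0,0,-0.06],0]
    - [[-0.025,-0.12,0],[0,0,-0.085],0]
    - [[-0.03,-0.16,0],[0,0,-0.085],0]
    - [[-0.035,-0.2,0],[0,0,-0.085],0]
    - [[-0.04,-0.24,0],[0,0,-0.085],0]
    - [[-0.045,-0.28,0],[0,0,-0.085],0]
    - [[-0.05,-0.31,0],[0,0,-0.085],0]
    - [[-0.05,-0.33,0],[0,0,-0.085],0]

```text
clock: 14.3
tcp_pos: [0.4244, -0.2509, 0.2933]
orientation: [2.305, -2.134, 0.0]
contact_force: [0.4, 0.2, 0.1]
grip_width: -0.0001
```

arm_command:
  increments:
    - [[0,0,0],[0.01,-0.14,0],0]
    - [[0,0,0],[0.02,-0.28,0],0]
    - [[0,0,0],[0.035,-0.42,0],0]
    - [[0,0,0],[0.045,-0.56,0],0]
    - [[0,0,0],[0.055,-0.7,0],0]
    - [[0,0,0],[0.065,-0.8,0],0]
    - [[0,0,0],[0.065,-0.8,0],0]

```text
clock: 15.0
tcp_pos: [0.4262, -0.2449, 0.2935]
orientation: [-1.825, 1.674, -0.677]
contact_force: [0.5, 1.0, 0.2]
grip_width: -0.0001
```

```bash
cat > st.py <<'E'
from h import *
from scipy.spatial.transform import Rotation as R
np.set_printoptions(precision=3,suppress=True)
o=r.get_obs();M=R.from_rotvec(o["orientation"]).as_matrix()
ex=np.array([.997,.08]);ey=np.array([-.08,.997]);u=o["tcp_pos"][:2]-[.488,-.218]
tip=o["tcp_pos"]+.017*M[:,2];ut=tip[:2]-[.488,-.218]
print(o["clock"],o["tcp_pos"],"q",o["joints"],"\nx",M[:,0],"z",M[:,2],"lean",np.degrees(np.arccos(-M[2,2])),"tip unit",ut@ex,ut@ey,tip[2],"F",o["contact_force"])
E
python3 st.py
```

```text
15.0 [ 0.426 -0.245  0.294] q [-0.531 -0.334  1.106  2.38  -0.586  0.367 -0.346] 
x [ 0.09  -0.996 -0.009] z [ 0.699  0.07  -0.712] lean 44.59914703765166 tip unit -0.051820744090359507 -0.021654942481687655 0.28144005911911585 F [0.519 0.99  0.161]
```

```bash
cat > kin.py <<'E'
from h import *
import itertools
from scipy.spatial.transform import Rotation as R
from scipy.optimize import least_squares
np.set_printoptions(precision=4,suppress=True)
o=r.get_obs()
D=[([-1.42211334,.47773052,.02234755,1.55632257,-.011495,1.10929494,-.08313119],[.17131701,.65239074,.24742691],[2.48673736,1.91804376,-.00189719]),
([-1.2734,.1606,1.1231,1.997,-.1654,1.08,-1.4915],[.475,.0755,.2938],[-2.396,2.029,0]),
(o["joints"],o["tcp_pos"],o["orientation"])]
def fk(q,s,P):
    b,c,h,L1,L2,L3,a,aw=P
    M=R.from_euler("z",s[0]*q[0]+b)*R.from_euler("y",q[1]);p=np.array([0,0,h])
    M=M*R.from_euler("z",s[1]*q[2]);p=p+M.apply([a,0,L1])
    M=M*R.from_euler("y",q[3]);p=p+M.apply([-a,0,L2])
    M=M*R.from_euler("z",s[2]*q[4])*R.from_euler("y",q[5]);p=p+M.apply([aw,0,0])
    M=M*R.from_euler("z",s[3]*q[6]+c);p=p+M.apply([0,0,L3]);return p,M
def fit():
    best=None
    for s in itertools.product([1,-1],repeat=4):
        for b0 in(-2,0,2.7):
            f=lambda P:np.concatenate([np.r_[fk(q,s,P)[0]-p,.3*(fk(q,s,P)[1].inv()*R.from_rotvec(w)).as_rotvec()] for q,p,w in D])
            z=least_squares(f,[b0,0,.3,.4,.4,.2,0,0])
            if best is None or z.cost<best[0]: best=(z.cost,s,z.x)
    return best
if __name__=="__main__": print(fit())
E
python3 kin.py
```

```text
(np.float64(0.0002071212798864492), (-1, -1, -1, -1), array([-0.0843,  3.0623,  0.2803,  0.4865,  0.4769,  0.2653,  0.0281,
        0.0132]))
```

```bash
cat > ik.py <<'E'
from kin import *
c,s,P=fit()
lo=np.array([-2.96,-.34,-1.41,.24,-1.37,.17,-2.96]);hi=np.array([2.96,2.1,1.46,2.44,4.51,1.92,2.96])
def ik(p,w,q0):
    f=lambda q:np.r_[(fk(q,s,P)[0]-p),.3*(fk(q,s,P)[1].inv()*w).as_rotvec(),.002*(q-q0)]
    return least_squares(f,np.clip(q0,lo+.01,hi-.01),bounds=(lo,hi))
def pose(lean,yaw,tipu,back=0):
    d=np.array([np.sin(lean)*np.cos(yaw),np.sin(lean)*np.sin(yaw),-np.cos(lean)])
    x=np.array([np.sin(yaw),-np.cos(yaw),0]);M=R.from_matrix(np.c_[x,np.cross(d,x),d])
    ex=np.array([.997,.08]);ey=np.array([-.08,.997])
    t=np.r_[np.array([.488,-.218])+tipu[0]*ex+tipu[1]*ey,tipu[2]]
    return t-(.017+back)*d,M
if __name__=="__main__":
    q0=np.array(o["joints"])
    for lean in(50,55,60,65):
        for yaw in(-.2,.08,.3):
            row=[]
            for y,b in((-.057,.1),(-.057,.05),(-.057,0),(-.0,0)):
                p,M=pose(np.radians(lean),yaw,(-.02,y,.095),b)
                z=ik(p,M,q0);e=np.linalg.norm(fk(z.x,s,P)[0]-p)*1e3;a=np.degrees((fk(z.x,s,P)[1].inv()*M).magnitude())
                row.append(f"{e:.0f}mm/{a:.0f}d")
            print(lean,yaw,row,z.x)
E
python3 ik.py
```

```text
50 -0.2 ['55mm/10d', '32mm/11d', '37mm/13d', '45mm/15d'] [ 1.5707  0.3437 -1.0033  2.4281 -1.37    0.17    0.2937]
50 0.08 ['9mm/2d', '7mm/2d', '14mm/5d', '24mm/8d'] [ 1.7377  0.6452 -1.0995  2.4192 -1.37    0.17    0.75  ]
50 0.3 ['0mm/0d', '0mm/0d', '0mm/0d', '4mm/1d'] [ 1.7388  0.7627 -1.0899  2.4122 -1.37    0.17    0.9793]
55 -0.2 ['72mm/13d', '92mm/14d', '44mm/16d', '55mm/18d'] [ 1.7515  0.4696 -1.1351  2.4328 -1.37    0.17    0.4313]
55 0.08 ['15mm/3d', '12mm/4d', '18mm/7d', '29mm/10d'] [ 1.827   0.7817 -1.1403  2.4212 -1.37    0.17    0.8787]
55 0.3 ['0mm/0d', '0mm/0d', '0mm/0d', '127mm/14d'] [-0.9334 -0.34    1.46    2.44   -0.6963  0.3054 -0.0761]
60 -0.2 ['91mm/17d', '105mm/17d', '123mm/19d', '63mm/21d'] [ 1.8881  0.6621 -1.1985  2.4371 -1.37    0.17    0.6334]
60 0.08 ['20mm/4d', '15mm/5d', '21mm/8d', '33mm/11d'] [ 1.9018  0.9373 -1.1582  2.4227 -1.37    0.17    1.0254]
60 0.3 ['0mm/0d', '0mm/0d', '0mm/0d', '137mm/16d'] [-0.9032 -0.34    1.46    2.44   -0.8361  0.3401  0.0748]
65 -0.2 ['110mm/20d', '118mm/20d', '139mm/20d', '129mm/23d'] [-0.957  -0.1213  1.46    2.44   -1.37    0.1912  0.0935]
65 0.08 ['22mm/5d', '17mm/6d', '23mm/8d', '137mm/20d'] [-0.9444 -0.34    1.46    2.44   -0.9244  0.2118 -0.0202]
65 0.3 ['0mm/0d', '0mm/0d', '0mm/0d', '9mm/3d'] [ 1.9141  1.1357 -1.1406  2.4137 -1.37    0.17    1.2875]
```

```bash
cat > ik2.py <<'E'
from ik import *
q0=np.array(o["joints"])
for lean in(60,66):
    for yaw in(.3,.45,.6,.75,.9):
        q=q0.copy();row=[];js=[]
        for y,b in((-.06,.1),(-.06,.05),(-.06,0),(-.03,0),(-.015,0),(0,0),(.01,0)):
            p,M=pose(np.radians(lean),yaw,(-.02,y,.093),b)
            z=ik(p,M,q);q=z.x
            e=np.linalg.norm(fk(q,s,P)[0]-p)*1e3;a=np.degrees((fk(q,s,P)[1].inv()*M).magnitude());row.append(f"{e:.0f}/{a:.0f}")
        print(lean,yaw,row,q)
E
python3 ik2.py
```

```text
60 0.3 ['0/0', '0/0', '0/0', '3/1', '5/2', '8/3', '10/4'] [ 1.8602  1.0078 -1.1341  2.4226 -1.37    0.17    1.1822]
60 0.45 ['0/0', '0/0', '0/0', '0/0', '0/0', '0/0', '0/0'] [ 1.6731  0.816  -0.9196  2.3855 -1.3695  0.4351  1.1846]
60 0.6 ['137/19', '151/20', '169/21', '160/19', '156/19', '152/18', '150/18'] [-0.8736 -0.34    1.46    2.44   -0.788   0.4979  0.257 ]
60 0.75 ['0/0', '0/0', '0/0', '0/0', '0/0', '0/0', '0/0'] [ 0.6044  0.6202  0.2702  2.2112 -1.37    1.2492  1.1617]
60 0.9 ['0/0', '0/0', '0/0', '0/0', '0/0', '0/0', '0/0'] [ 0.4786  0.6806  0.407   2.1225 -1.289   1.3843  1.1677]
66 0.3 ['0/0', '0/0', '0/0', '3/1', '6/2', '9/3', '11/4'] [ 1.9204  1.1657 -1.1375  2.4227 -1.37    0.17    1.3143]
66 0.45 ['0/0', '0/0', '0/0', '0/0', '0/0', '0/0', '0/0'] [ 1.7306  0.9345 -0.9375  2.3825 -1.37    0.4563  1.2801]
66 0.6 ['153/22', '165/22', '179/23', '171/22', '167/21', '163/21', '161/21'] [-0.8449 -0.34    1.46    2.44   -0.8765  0.5426  0.3428]
66 0.75 ['0/0', '0/0', '0/0', '0/0', '0/0', '0/0', '0/0'] [ 0.7361  0.6682  0.15    2.1998 -1.37    1.288   1.2139]
66 0.9 ['189/29', '192/28', '199/28', '189/26', '184/26', '180/25', '177/24'] [-0.836  -0.34    1.46    2.44   -0.7787  0.6627  0.4589]
```

```bash
cat > sim.py <<'E'
from ik import *
def J(q):
    p0,M0=fk(q,s,P);out=[]
    for i in range(7):
        d=q.copy();d[i]+=1e-5;p,M=fk(d,s,P);out.append(np.r_[p-p0,(M*M0.inv()).as_rotvec()]/1e-5)
    return np.array(out).T
def go(q,p,M,n=40):
    p0,M0=fk(q,s,P);rv=(M*M0.inv()).as_rotvec()
    for k in range(1,n+1):
        pk=p0+(p-p0)*k/n;Mk=R.from_rotvec(rv*k/n)*M0
        for _ in range(2):
            a,b=fk(q,s,P);e=np.r_[pk-a,(Mk*b.inv()).as_rotvec()];j=J(q)
            free=np.ones(7,bool)
            for _ in range(4):
                dq=np.zeros(7);jj=j[:,free];dq[free]=jj.T@np.linalg.solve(jj@jj.T+1e-4*np.eye(6),e)
                bad=free&(((q+dq)<lo)|((q+dq)>hi))
                if not bad.any():break
                free&=~bad
            q=np.clip(q+dq,lo,hi)
    a,b=fk(q,s,P);return q,np.linalg.norm(a-p)*1e3,np.degrees((M*b.inv()).magnitude())
dn=lambda y:R.from_rotvec(2*0+np.pi*np.array([np.cos(y/2),np.sin(y/2),0]))
if __name__=="__main__":
    q=np.array(D[0][0])
    for p,y in [((.4522,.277,.16),.33),((.525,.263,.075),-.70),((.449,.395,.177),-.70),((.606,.223,.076),-1.4),((.453,.017,.127),-1.4),((.475,.2,.23),-1.4),((.475,.0755,.294),-1.4)]:
        q,e,a=go(q,np.array(p),dn(y));print(p,q,e,a)
    print("obs",np.array(D[1][0]))
    q,e,a=go(q,np.array([.425,-.247,.293]),dn(-1.49));q,e,a=go(q,D[2][1],R.from_rotvec(D[2][2]));print(q,e,a,"obs",D[2][0])
E
python3 sim.py
```

```text
(0.4522, 0.277, 0.16) [-0.9525  0.3374  0.3741  2.0137 -0.1663  0.8192 -0.1486] 0.00016476959993434438 2.899971611682813e-06
(0.525, 0.263, 0.075) [-0.9759  0.5954  0.5453  1.9092 -0.4376  0.7566 -0.8775] 1.4025046602073307e-05 3.9821060784998856e-07
(0.449, 0.395, 0.177) [-1.28    0.4737  0.6048  1.8301 -0.3273  0.9386 -1.2256] 2.5850330648015446e-05 5.189486038006852e-07
(0.606, 0.223, 0.076) [-0.9331  0.7291  0.6861  1.7503 -0.5817  0.8759 -1.3814] 4.892610477609254e-05 1.2100203997469546e-06
(0.453, 0.017, 0.127) [-0.8792  0.3524  0.8651  2.2195 -0.4052  0.7296 -1.1311] 6.768868388968398e-05 8.884439358488385e-07
(0.475, 0.2, 0.23) [-1.2478  0.297   0.8885  1.9935 -0.2779  0.9757 -1.6177] 7.089815761247811e-05 1.3716669182093842e-06
(0.475, 0.0755, 0.294) [-1.1785  0.125   1.003   2.0008 -0.1197  1.0763 -1.517 ] 2.7951991360866188e-05 5.507505224682117e-07
obs [-1.2734  0.1606  1.1231  1.997  -0.1654  1.08   -1.4915]
[-0.6149 -0.3335  1.2168  2.3547 -0.6252  0.4321 -0.2975] 0.0016153691363140236 1.7206891181920564e-05 obs [-0.5306 -0.334   1.1056  2.3802 -0.5864  0.3667 -0.3462]
```

```bash
cat > plan.py <<'E'
from sim import *
q0=np.array(o["joints"],float)
for lean in(60,65):
  for yaw in(.5,.65,.8):
    for A in((.5,-.45,.35),(.45,-.5,.4),(.4,-.45,.4),(.4,-.35,.3)):
        q=q0.copy();out=[]
        W=[(np.array(A),pose(np.radians(lean),yaw,(0,0,0))[1])]
        for y,b in((-.06,.1),(-.06,0),(.005,0)): W.append(pose(np.radians(lean),yaw,(-.02,y,.093),b))
        for p,M in W:
            q,e,a=go(q,p,M);out.append(f"{e:.0f}/{a:.0f}")
        print(lean,yaw,A,out,q)
E
python3 plan.py
```

```text
60 0.5 (0.5, -0.45, 0.35) ['196/3', '194/2', '235/2', '203/3'] [-0.7381 -0.3372  1.4358  2.4393 -1.0513  0.7326  0.4757]
60 0.5 (0.45, -0.5, 0.4) ['196/3', '205/1', '246/1', '221/1'] [-0.5707 -0.3369  1.4415  2.4375 -0.9538  0.8939  0.5006]
60 0.5 (0.4, -0.45, 0.4) ['141/2', '209/1', '245/1', '219/1'] [-0.5821 -0.3368  1.4383  2.4367 -0.9606  0.8816  0.496 ]
60 0.5 (0.4, -0.35, 0.3) ['110/2', '191/2', '242/1', '200/3'] [-0.7629 -0.3381  1.4585  2.4399 -1.06    0.7271  0.4872]
60 0.65 (0.5, -0.45, 0.35) ['206/9', '216/3', '254/2', '225/2'] [-0.6413 -0.3375  1.4579  2.437  -0.9022  0.9395  0.5229]
60 0.65 (0.45, -0.5, 0.4) ['226/3', '239/2', '275/1', '230/1'] [-0.6068 -0.3369  1.4381  2.4366 -0.8917  0.9579  0.5188]
60 0.65 (0.4, -0.45, 0.4) ['167/3', '235/2', '274/1', '239/1'] [-0.5527 -0.3366  1.4579  2.439  -0.8569  1.0201  0.5441]
60 0.65 (0.4, -0.35, 0.3) ['136/3', '222/3', '260/2', '228/1'] [-0.6215 -0.3378  1.4503  2.4386 -0.8951  0.9516  0.5238]
60 0.8 (0.5, -0.45, 0.35) ['250/4', '260/3', '286/2', '253/1'] [-0.6104 -0.3375  1.4543  2.4033 -0.7854  1.0908  0.5253]
60 0.8 (0.45,
[... 1092 characters left out ...]
4) ['178/4', '254/2', '284/1', '249/2'] [-0.5775 -0.3364  1.4397  2.4354 -0.9517  1.0282  0.5658]
65 0.65 (0.4, -0.35, 0.3) ['154/2', '252/2', '277/2', '243/2'] [-0.6218 -0.339   1.4357  2.4378 -0.9782  0.9811  0.5583]
65 0.8 (0.5, -0.45, 0.35) ['232/16', '263/8', '289/5', '260/3'] [-0.6137 -0.3323  1.4593  2.4397 -0.8785  1.1002  0.5914]
65 0.8 (0.45, -0.5, 0.4) ['266/4', '296/3', '315/2', '274/1'] [-0.5509 -0.3372  1.4372  2.421  -0.845   1.1634  0.5838]
65 0.8 (0.4, -0.45, 0.4) ['209/3', '297/2', '317/2', '278/1'] [-0.5279 -0.3365  1.4456  2.4195 -0.8276  1.1916  0.59  ]
65 0.8 (0.4, -0.35, 0.3) ['179/3', '285/3', '306/2', '270/2'] [-0.567  -0.3385  1.4421  2.4346 -0.8565  1.1413  0.5937]
```

```bash
cat > plan2.py <<'E'
from sim import *
q0=np.array(o["joints"],float);rng=np.random.default_rng(0);res=[]
import time;t0=time.time()
while time.time()-t0<420:
    lean=np.radians(rng.uniform(60,66));yaw=rng.uniform(.35,.9)
    B=np.array([rng.uniform(.3,.65),rng.uniform(-.6,-.3),rng.uniform(.28,.5)])
    if not .5<np.hypot(*B[:2])<.8: continue
    C=np.array([rng.uniform(.3,.65),rng.uniform(-.6,-.3),rng.uniform(.28,.45)])
    ML=pose(lean,yaw,(0,0,0))[1]
    W=[(B,dn(rng.choice([-1.49,-1.57+yaw]))),(C,ML)]+[pose(lean,yaw,(-.02,y,.093),b) for y,b in((-.06,.1),(-.06,0),(.005,0))]
    q=q0.copy();E=[];Q=[]
    for p,M in W:
        q,e,a=go(q,p,M,12);E.append(e+a*3);Q.append(q)
        if len(E)>1 and e>60:break
    if len(E)==5: res.append((sum(E),np.degrees(lean),yaw,B,C,np.round(E,1),W[0][1].as_rotvec(),Q))
res.sort(key=lambda t:t[0]);print(len(res))
for t in res[:5]:print(*t[:7]);print(np.array(t[7]))
E
python3 plan2.py
```

```text
1176
0.0028278238757747606 61.47490188249218 0.817759056905716 [ 0.5156 -0.4939  0.301 ] [ 0.4918 -0.3346  0.3678] [0. 0. 0. 0. 0.] [ 2.922 -1.154  0.   ]
[[ 0.0369  0.7679  1.1128  1.3748 -0.6832  1.409   0.3901]
 [ 0.2717  0.4843  0.818   1.7838 -1.2529  1.7442  0.6562]
 [ 0.4677  0.7887  0.7452  1.9561 -1.2751  1.7176  1.1465]
 [ 0.4476  0.781   0.5601  2.0182 -1.362   1.5321  1.1473]
 [ 0.4679  0.688   0.4388  2.1583 -1.3695  1.4012  1.1865]]
0.004046299443495285 61.49045488140637 0.7012950205390025 [ 0.4035 -0.4669  0.3111] [ 0.442  -0.4294  0.3702] [0. 0. 0. 0. 0.] [ 2.8499 -1.3221  0.    ]
[[-0.0637  0.5861  1.1999  1.6491 -0.5641  1.3025  0.3728]
 [ 0.4583  0.5489  0.8153  1.6926 -1.2668  1.8094  0.6542]
 [ 0.48    0.7362  0.7338  2.0512 -1.3291  1.6472  1.135 ]
 [ 0.632   0.6926  0.3398  2.0896 -1.3669  1.3466  1.1199]
 [ 0.7706  0.6118  0.0997  2.2275 -1.3696  1.1711  1.1648]]
0.004058073176489663 62.23760751634089 0.8398807369137933 [ 0.3392 -0.5929  0.3354] [ 0.4226 -0.3974  0.325 ] [0. 0. 0. 0. 0.] [ 2.9346 -1.1216  0.    ]
[[ 0.2642  0.6928  1.1544  1.4263 -0.6315  1.42
[... 447 characters left out ...]
.3066  0.012 ]
 [ 0.2478  0.4591  0.836   1.6175 -1.3313  1.699   0.3989]
 [ 0.4515  0.746   0.7697  2.0597 -1.3463  1.662   1.1377]
 [ 0.6619  0.6815  0.3038  2.0958 -1.3604  1.3179  1.1139]
 [ 0.8006  0.6059  0.0654  2.2335 -1.3678  1.1462  1.1608]]
0.004207631091919325 61.13544963825706 0.8463111337944074 [ 0.5826 -0.3206  0.3963] [ 0.5449 -0.3421  0.3881] [0. 0. 0. 0. 0.] [ 2.9382 -1.1121  0.    ]
[[-0.2766  0.5795  1.0983  1.3849 -0.5116  1.4804  0.0778]
 [ 0.2764  0.5333  0.7708  1.6429 -1.2914  1.7544  0.5603]
 [ 0.4726  0.7903  0.734   1.9339 -1.2537  1.7189  1.1436]
 [ 0.4085  0.8025  0.6073  2.0016 -1.3596  1.5698  1.1536]
 [ 0.4052  0.7112  0.5097  2.1421 -1.3692  1.4495  1.1915]]
```

```bash
cat > plan3.py <<'E'
from sim import *
q0=np.array(o["joints"],float)
B=np.array([.40,-.49,.32])
for lean in(62,64):
  for yaw in(.6,.7,.75,.8):
   for C in([.43,-.40,.35],[.44,-.43,.37]):
    l=np.radians(lean);ML=pose(l,yaw,(0,0,0))[1]
    W=[(B,dn(-1.57+yaw)),(np.array(C),ML)]+[pose(l,yaw,(-.012,y,.096),b) for y,b in((-.06,.1),(-.06,0),(-.005,0))]
    q=q0.copy();E=[];pp,MM=o["tcp_pos"],R.from_rotvec(o["orientation"])
    show=(lean==64 and C[0]==.43)
    for p,M in W:
        q,e,a=go(q,p,M,20);E.append((round(e),round(a)))
        if show: print("   d",p-pp,"rot",(M*MM.inv()).as_rotvec(),"to",p,q)
        pp,MM=p,M
    print(lean,yaw,C,E)
E
python3 plan3.py
```

```text
62 0.6 [0.43, -0.4, 0.35] [(0, 0), (0, 0), (0, 0), (0, 0), (0, 0)]
62 0.6 [0.44, -0.43, 0.37] [(0, 0), (0, 0), (0, 0), (0, 0), (0, 0)]
62 0.7 [0.43, -0.4, 0.35] [(0, 0), (0, 0), (0, 0), (0, 0), (0, 0)]
62 0.7 [0.44, -0.43, 0.37] [(0, 0), (0, 0), (0, 0), (0, 0), (0, 0)]
62 0.75 [0.43, -0.4, 0.35] [(0, 0), (0, 0), (0, 0), (0, 0), (0, 0)]
62 0.75 [0.44, -0.43, 0.37] [(0, 0), (0, 0), (0, 0), (0, 0), (0, 0)]
62 0.8 [0.43, -0.4, 0.35] [(0, 0), (0, 0), (0, 0), (0, 0), (0, 0)]
62 0.8 [0.44, -0.43, 0.37] [(0, 0), (0, 0), (0, 0), (0, 0), (0, 0)]
   d [-0.0262 -0.2451  0.0265] rot [-0.2748  0.7371  0.4881] to [ 0.4  -0.49  0.32] [-0.0048  0.6091  1.1904  1.5953 -0.5778  1.3362  0.2978]
   d [0.03 0.09 0.03] rot [ 0.6311 -0.9217 -0.0007] to [ 0.43 -0.4   0.35] [ 0.4187  0.4842  0.8311  1.8641 -1.3127  1.7178  0.6932]
   d [-0.036   0.0618 -0.2027] rot [0. 0. 0.] to [ 0.394  -0.3382  0.1473] [ 0.5957  0.671   0.5913  2.1229 -1.3683  1.5481  1.1295]
   d [ 0.0742  0.0507 -0.0438] rot [0. 0. 0.] to [ 0.4682 -0.2874  0.1035] [ 0.9314  0.6577 -0.0069  2.1398 -1.3699  1.1546  1.1139]
   d [-0.0044  0.
[... 1979 characters left out ...]
  1.5953 -0.5734  1.3341  0.4944]
   d [0.03 0.09 0.03] rot [ 0.8016 -0.7779 -0.0007] to [ 0.43 -0.4   0.35] [ 0.4574  0.5647  0.7968  1.7432 -1.2343  1.8667  0.7627]
   d [-0.0224  0.0458 -0.2027] rot [0. 0. 0.] to [ 0.4076 -0.3542  0.1473] [ 0.4984  0.7959  0.7065  1.9556 -1.299   1.7289  1.1469]
   d [ 0.0626  0.0645 -0.0438] rot [0. 0. 0.] to [ 0.4702 -0.2897  0.1035] [ 0.5086  0.7738  0.4824  2.014  -1.37    1.5185  1.1413]
   d [-0.0044  0.0548  0.    ] rot [0. 0. 0.] to [ 0.4658 -0.2349  0.1035] [ 0.5506  0.6957  0.3549  2.1332 -1.37    1.3969  1.1772]
64 0.8 [0.43, -0.4, 0.35] [(0, 0), (0, 0), (0, 0), (0, 0), (0, 0)]
64 0.8 [0.44, -0.43, 0.37] [(0, 0), (0, 0), (0, 0), (0, 0), (0, 0)]
```

arm_command:
  increments:
    - [[-0.003,-0.028,0.003],[-0.035,0.081,0.065],0]
    - [[-0.006,-0.055,0.006],[-0.07,0.161,0.13],0]
    - [[-0.009,-0.082,0.009],[-0.104,0.242,0.194],0]
    - [[-0.012,-0.109,0.012],[-0.139,0.323,0.259],0]
    - [[-0.015,-0.136,0.015],[-0.174,0.403,0.324],0]
    - [[-0.018,-0.163,0.018],[-0.208,0.484,0.388],0]
    - [[-0.021,-0.19,0.021],[-0.243,0.565,0.453],0]
    - [[-0.024,-0.218,0.024],[-0.278,0.646,0.518],0]
    - [[-0.026,-0.245,0.027],[-0.313,0.726,0.583],0]
    - [[-0.026,-0.245,0.027],[-0.313,0.726,0.583],0]

```text
clock: 16.0
tcp_pos: [0.3308, -0.3853, 0.3645]
orientation: [2.834, -1.308, 0.055]
contact_force: [0.7, 0.1, 0.4]
grip_width: -0.0
```

arm_command:
  increments:
    - [[0.003,0.01,0.003],[0.08,-0.095,0],0]
    - [[0.007,0.02,0.007],[0.16,-0.19,0],0]
    - [[0.01,0.03,0.01],[0.24,-0.285,0],0]
    - [[0.013,0.04,0.013],[0.32,-0.38,0],0]
    - [[0.017,0.05,0.017],[0.4,-0.475,0],0]
    - [[0.02,0.06,0.02],[0.48,-0.57,0],0]
    - [[0.023,0.07,0.023],[0.56,-0.665,0],0]
    - [[0.027,0.08,0.027],[0.64,-0.76,0],0]
    - [[0.03,0.09,0.03],[0.72,-0.854,0],0]
    - [[0.03,0.09,0.03],[0.72,-0.854,0],0]

```text
clock: 17.0
tcp_pos: [0.347, -0.2589, 0.4191]
orientation: [-1.887, 0.934, -0.603]
contact_force: [0.1, -1.1, -0.7]
grip_width: 0.0001
```

```bash
python3 st.py
```

```text
17.0 [ 0.347 -0.259  0.419] q [-0.472 -0.337  1.455  2.142 -0.822  1.215  0.423] 
x [ 0.593 -0.805  0.028] z [ 0.722  0.516 -0.461] lean 62.57367032441423 tip unit -0.13085772277949298 -0.021713944751798414 0.41130378023455744 F [ 0.131 -1.106 -0.744]
```

```bash
cat > plan4.py <<'E'
from sim import *
q0=np.array(o["joints"],float);yaw,lean=.7,np.radians(64);ML=pose(lean,yaw,(0,0,0))[1]
for B0 in([.45,-.2,.38],[.55,-.25,.38]):
  for B in([.45,-.45,.36],[.55,-.42,.36]):
    W=[(np.array(B0),dn(-1.57+yaw)),(np.array(B),dn(-1.57+yaw)),(np.array([.45,-.42,.36]),ML)]+[pose(lean,yaw,(-.012,y,.096),b) for y,b in((-.06,.1),(-.06,0),(-.005,0))]
    q=q0.copy();pp,MM=fk(q,s,P)
    for p,M in W:
        q,e,a=go(q,p,M,20);print("d",p-pp,"rot",(M*MM.inv()).as_rotvec(),q,round(e),round(a));pp,MM=p,M
    print()
E
python3 plan4.py
```

```text
d [ 0.1006  0.061  -0.0376] rot [-0.5905  0.9189  0.0542] [-0.3059  0.0603  0.6768  1.7713 -0.0389  1.3235 -0.4794] 0 0
d [ 0.   -0.25 -0.02] rot [0. 0. 0.] [ 0.1657  0.4204  0.7696  1.4344 -0.2921  1.4038  0.0809] 0 0
d [0.   0.03 0.  ] rot [ 0.7199 -0.8541 -0.0007] [ 0.8272  0.5375  0.5374  1.5693 -1.1481  1.8662  0.6508] 0 0
d [-0.0496  0.0735 -0.2127] rot [0. 0. 0.] [ 0.8052  0.7186  0.529   1.933  -1.1675  1.6497  1.1247] 0 0
d [ 0.0687  0.0579 -0.0438] rot [0. 0. 0.] [ 0.6613  0.7657  0.4711  2.0158 -1.3309  1.5226  1.1636] 0 0
d [-0.0044  0.0548  0.    ] rot [0. 0. 0.] [ 0.632   0.712   0.4147  2.1448 -1.3694  1.4379  1.2185] 0 0

d [ 0.1006  0.061  -0.0376] rot [-0.5905  0.9189  0.0542] [-0.3059  0.0603  0.6768  1.7713 -0.0389  1.3235 -0.4794] 0 0
d [ 0.1  -0.22 -0.02] rot [0. 0. 0.] [ 0.1427  0.527   0.7013  1.2488 -0.3319  1.4797 -0.0542] 0 0
d [-0.1  0.   0. ] rot [ 0.7199 -0.8541 -0.0007] [ 0.8492  0.531   0.5006  1.5712 -1.1368  1.8492  0.6448] 0 0
d [-0.0496  0.0735 -0.2127] rot [0. 0. 0.] [ 0.827   0.7105  0.4945  1.9352 -1.159   1.6279  1.1177] 0 0
d [ 0.0687  0.0579 
[... 782 characters left out ...]
5  0.7127  0.4184  2.1446 -1.37    1.4403  1.2189] 0 0

d [ 0.2006  0.011  -0.0376] rot [-0.5905  0.9189  0.0542] [-0.4254  0.4408  1.1054  1.4694 -0.3932  1.4717 -0.1794] 0 0
d [ 0.   -0.17 -0.02] rot [0. 0. 0.] [-0.0003  0.6167  1.007   1.2316 -0.5108  1.5507  0.0635] 0 0
d [-0.1  0.   0. ] rot [ 0.7199 -0.8541 -0.0007] [ 0.7644  0.5597  0.6462  1.5637 -1.1824  1.9189  0.6683] 0 0
d [-0.0496  0.0735 -0.2127] rot [0. 0. 0.] [ 0.7429  0.7461  0.6307  1.9264 -1.1925  1.7162  1.1454] 0 0
d [ 0.0687  0.0579 -0.0438] rot [0. 0. 0.] [ 0.5966  0.7921  0.5746  2.0115 -1.3538  1.596   1.1764] 0 0
d [-0.0044  0.0548  0.    ] rot [0. 0. 0.] [ 0.6297  0.7127  0.4181  2.1447 -1.3699  1.4401  1.2189] 0 0
```

arm_command:
  increments:
    - [[0.012,0.008,-0.005],[-0.074,0.115,0.007],0]
    - [[0.025,0.015,-0.009],[-0.148,0.23,0.014],0]
    - [[0.037,0.022,-0.014],[-0.221,0.345,0.02],0]
    - [[0.05,0.03,-0.019],[-0.295,0.46,0.027],0]
    - [[0.063,0.038,-0.023],[-0.369,0.574,0.034],0]
    - [[0.075,0.045,-0.028],[-0.443,0.689,0.041],0]
    - [[0.088,0.053,-0.033],[-0.517,0.804,0.047],0]
    - [[0.1,0.06,-0.038],[-0.59,0.919,0.054],0]
    - [[0.1,0.06,-0.038],[-0.59,0.919,0.054],0]
    - [[0.1,0.06,-0.038],[-0.59,0.919,0.054],0]

```text
clock: 18.0
tcp_pos: [0.4499, -0.1992, 0.3822]
orientation: [-2.804, 1.346, 0.097]
contact_force: [-0.7, -1.2, -0.1]
grip_width: 0.0002
```

```bash
python3 st.py
```

```text
18.0 [ 0.45  -0.199  0.382] q [-0.274  0.092  0.646  1.792 -0.092  1.338 -0.5  ] 
x [ 0.624 -0.778 -0.069] z [-0.043  0.054 -0.998] lean 3.9840745309063843 tip unit -0.03711256671686864 0.022799400506479574 0.36521044612283743 F [-0.658 -1.16  -0.074]
```

arm_command:
  increments:
    - [[0.015,-0.03,-0.003],[-0.02,-0.02,0],0]
    - [[0.03,-0.065,-0.006],[-0.04,-0.03,0],0]
    - [[0.045,-0.1,-0.009],[-0.054,-0.043,0],0]
    - [[0.06,-0.135,-0.012],[-0.054,-0.043,0],0]
    - [[0.075,-0.165,-0.015],[-0.054,-0.043,0],0]
    - [[0.09,-0.195,-0.018],[-0.054,-0.043,0],0]
    - [[0.1,-0.22,-0.02],[-0.054,-0.043,0],0]
    - [[0.1,-0.22,-0.02],[-0.054,-0.043,0],0]
    - [[0.1,-0.22,-0.02],[-0.054,-0.043,0],0]

```text
clock: 18.9
tcp_pos: [0.5469, -0.4211, 0.3629]
orientation: [-2.828, 1.366, 0.002]
contact_force: [0.1, -0.4, 0.0]
grip_width: -0.0002
```

arm_command:
  increments:
    - [[-0.011,0,0],[0.08,-0.095,0],0]
    - [[-0.022,0,0],[0.16,-0.19,0],0]
    - [[-0.033,0,0],[0.24,-0.285,0],0]
    - [[-0.044,0,0],[0.32,-0.38,0],0]
    - [[-0.055,0,0],[0.4,-0.475,0],0]
    - [[-0.066,0,0],[0.48,-0.57,0],0]
    - [[-0.077,0,0],[0.56,-0.665,0],0]
    - [[-0.089,0,0],[0.64,-0.76,0],0]
    - [[-0.1,0,0],[0.72,-0.854,0],0]
    - [[-0.1,0,0],[0.72,-0.854,0],0]

```text
clock: 19.9
tcp_pos: [0.4447, -0.4201, 0.3602]
orientation: [-1.856, 0.901, -0.525]
contact_force: [-1.2, -0.6, -0.5]
grip_width: -0.0002
```

```bash
python3 st.py
```

```text
19.9 [ 0.445 -0.42   0.36 ] q [ 0.793  0.515  0.435  1.718 -1.201  1.646  0.703] 
x [ 0.633 -0.774 -0.03 ] z [ 0.688  0.58  -0.437] lean 64.10279565887203 tip unit -0.04688023683676101 -0.18918915215655002 0.3528020330968254 F [-1.164 -0.636 -0.456]
```

arm_command:
  increments:
    - [[-0.01,0.01,-0.04],[0,0,0],0]
    - [[-0.02,0.025,-0.08],[0,0,0],0]
    - [[-0.03,0.04,-0.12],[0,0,0],0]
    - [[-0.04,0.055,-0.16],[0,0,0],0]
    - [[-0.044,0.068,-0.195],[0,0,0],0]
    - [[-0.044,0.074,-0.213],[0,0,0],0]
    - [[-0.044,0.074,-0.213],[0,0,0],0]

```text
clock: 20.6
tcp_pos: [0.4049, -0.3429, 0.1483]
orientation: [-1.862, 0.891, -0.52]
contact_force: [0.9, -0.5, -0.6]
grip_width: 0.0001
```

```bash
python3 st.py
```

```text
20.6 [ 0.405 -0.343  0.148] q [ 0.832  0.725  0.359  2.008 -1.273  1.461  1.166] 
x [ 0.641 -0.767 -0.028] z [ 0.682  0.585 -0.438] lean 63.996058622138264 tip unit -0.08052165943390871 -0.1089281139900264 0.14086581802423426 F [ 0.875 -0.459 -0.623]
```

arm_command:
  increments:
    - [[0.012,0.01,-0.008],[0,0,0],0]
    - [[0.024,0.02,-0.017],[0,0,0],0]
    - [[0.036,0.03,-0.025],[0,0,0],0]
    - [[0.048,0.04,-0.034],[0,0,0],0]
    - [[0.058,0.049,-0.041],[0,0,0],0]
    - [[0.064,0.054,-0.045],[0,0,0],0]
    - [[0.064,0.054,-0.045],[0,0,0],0]

```text
clock: 21.3
tcp_pos: [0.4703, -0.2903, 0.1058]
orientation: [-1.862, 0.888, -0.528]
contact_force: [1.2, 0.4, 0.7]
grip_width: -0.0001
```

```bash
python3 st.py
python3 - <<'E'
from h import *
s=r.grab_frame("side");t=r.grab_frame("top")
a=cv2.resize(s[90:170,220:330],None,fx=5,fy=5,interpolation=cv2.INTER_CUBIC)[:,:550]
b=cv2.resize(t[130:230,310:420],None,fx=5,fy=5,interpolation=cv2.INTER_CUBIC)[:,:550]
v=np.vstack([a,b]);v=cv2.resize(v,None,fx=.66,fy=.66);cv2.imwrite("pics/sw1.png",cv2.convertScaleAbs(v,alpha=1.6))
E
```

```text
21.3 [ 0.47  -0.29   0.106] q [ 0.883  0.753  0.09   2.041 -1.356  1.233  1.182] 
x [ 0.64  -0.768 -0.022] z [ 0.685  0.583 -0.436] lean 64.13627414018382 tip unit -0.011011069979148611 -0.061704843600628584 0.0984165126700502 F [1.161 0.368 0.71 ]
```

View pics/sw1.png

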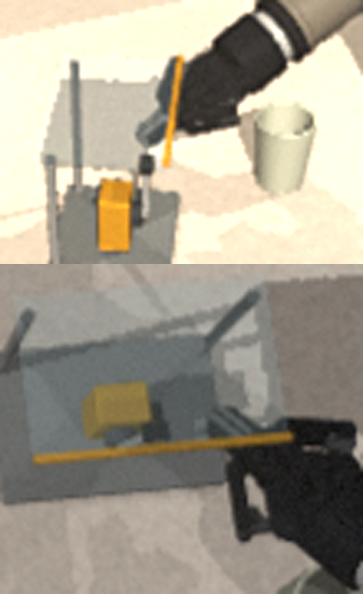

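The fingers are under the guard beside the roller (finger (215,415), roller (155,420)), with nothing touched and the beaker clear. Pushing towards the unit's +y.

arm_command:
  increments:
    - [[-0.001,0.008,0],[0,0,0],0]
    - [[-0.001,0.016,0],[0,0,0],0]
    - [[-0.002,0.022,0],[0,0,0],0]
    - [[-0.002,0.028,0],[0,0,0],0]
    - [[-0.003,0.034,0],[0,0,0],0]
    - [[-0.003,0.038,0],[0,0,0],0]
    - [[-0.003,0.038,0],[0,0,0],0]

```text
clock: 22.1
tcp_pos: [0.4654, -0.254, 0.1049]
orientation: [-1.861, 0.893, -0.529]
contact_force: [0.3, -4.0, 3.6]
grip_width: -0.0
```

```bash
python3 st.py
```

```text
22.1 [ 0.465 -0.254  0.105] q [ 0.97   0.726 -0.061  2.114 -1.36   1.119  1.205] 
x [ 0.637 -0.771 -0.023] z [ 0.687  0.581 -0.437] lean 64.11208186837705 tip unit -0.012928330993733894 -0.025128829344445366 0.09747200409629429 F [ 0.295 -4.011  3.566]
```

arm_command:
  increments:
    - [[-0.001,0.005,0],[0,0,0],0]
    - [[-0.001,0.01,0],[0,0,0],0]
    - [[-0.001,0.014,0],[0,0,0],0]
    - [[-0.001,0.018,0],[0,0,0],0]
    - [[-0.001,0.018,0],[0,0,0],0]

```text
clock: 22.6
tcp_pos: [0.464, -0.2351, 0.1042]
orientation: [-1.861, 0.893, -0.526]
contact_force: [-1.2, -5.1, 2.7]
grip_width: -0.0002
```

```bash
python3 st.py
python3 - <<'E'
from h import *
s=r.grab_frame("side");t=r.grab_frame("top")
a=cv2.resize(s[90:170,220:330],None,fx=5,fy=5,interpolation=cv2.INTER_CUBIC)
b=cv2.resize(t[140:200,310:420],None,fx=5,fy=5,interpolation=cv2.INTER_CUBIC)
v=cv2.resize(np.vstack([a,b]),None,fx=.8,fy=.8);cv2.imwrite("pics/sw2.png",cv2.convertScaleAbs(v,alpha=1.6))
ex=np.array([.997,.08]);ey=np.array([-.08,.997])
for d in(0,.3,.45,.6,.75):
    p=np.r_[np.array([.488,-.218])-.023*ex+.055*np.sin(d-.3)*ey,.05+.055*np.cos(d-.3)]
    u=px("side",p);w=px("top",p);print(d,((u-[220,90])*4).round(),((w-[310,140])*4+[0,320]).round())
E
```

```text
22.6 [ 0.464 -0.235  0.104] q [ 1.023  0.719 -0.152  2.146 -1.36   1.055  1.213] 
x [ 0.638 -0.77  -0.025] z [ 0.686  0.582 -0.437] lean 64.07249212443293 tip unit -0.012922906305776702 -0.006199719081283766 0.0967576894995796 F [-1.183 -5.078  2.699]
0 [176. 198.] [187. 483.]
0.3 [175. 207.] [162. 485.]
0.45 [174. 213.] [150. 486.]
0.6 [173. 221.] [137. 487.]
0.75 [172. 229.] [124. 489.]
```

View pics/sw2.png

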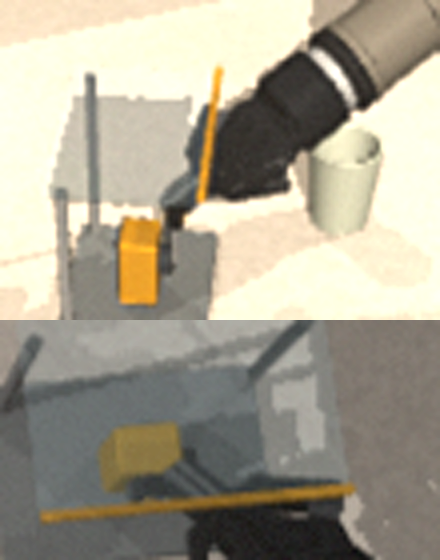

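The side crop shows the roller at about (175,217), roughly 0.5 rad of deflection. I'll go 4 mm more for margin and hold.

arm_command:
  increments:
    - [[0,0.002,0],[0,0,0],0]
    - [[0,0.004,0],[0,0,0],0]
    - [[0,0.004,0],[0,0,0],0]
    - [[0,0.004,0],[0,0,0],0]
    - [[0,0.004,0],[0,0,0],0]
    - [[0,0.004,0],[0,0,0],0]
    - [[0,0.004,0],[0,0,0],0]

```text
clock: 23.4
tcp_pos: [0.4639, -0.2318, 0.104]
orientation: [-1.862, 0.893, -0.526]
contact_force: [-1.5, -5.7, 2.9]
grip_width: 0.0001
```

```bash
python3 st.py
python3 - <<'E'
from h import *
s=r.grab_frame("side");t=r.grab_frame("top")
a=cv2.resize(s[120:160,240:290],None,fx=12,fy=12,interpolation=cv2.INTER_CUBIC)[:,:600]
cv2.imwrite("pics/sw3.png",cv2.convertScaleAbs(a,alpha=1.6))
ex=np.array([.997,.08]);ey=np.array([-.08,.997])
for d in(0,.3,.45,.6,.75):
    p=np.r_[np.array([.488,-.218])-.023*ex+.055*np.sin(d-.3)*ey,.05+.055*np.cos(d-.3)]
    print(d,((px("side",p)-[240,120])*12).round())
E
```

```text
23.4 [ 0.464 -0.232  0.104] q [ 1.035  0.719 -0.171  2.152 -1.36   1.04   1.214] 
x [ 0.637 -0.77  -0.025] z [ 0.686  0.581 -0.438] lean 64.02589619053158 tip unit -0.012679754431502594 -0.0029396394472461095 0.09651135999294315 F [-1.512 -5.688  2.869]
0 [289. 235.]
0.3 [284. 261.]
0.45 [281. 280.]
0.6 [278. 303.]
0.75 [275. 328.]
```

View pics/sw3.png

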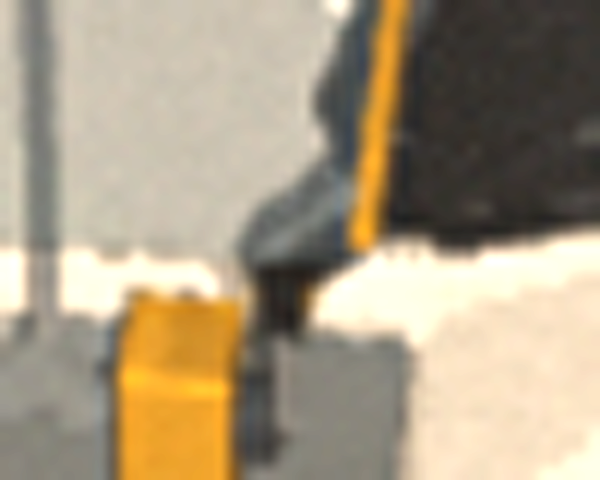

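The roller is at about (282,300), which matches a deflection of about 0.6, past the click. Holding a little longer, then releasing back the way I came and withdrawing along the fingers.

arm_command:
  increments:
    - [[0,0,0],[0,0,0],0]
    - [[0,0,0],[0,0,0],0]
    - [[0,0,0],[0,0,0],0]
    - [[0,0,0],[0,0,0],0]
    - [[0,0,0],[0,0,0],0]
    - [[0,0,0],[0,0,0],0]

```text
clock: 24.1
tcp_pos: [0.4639, -0.2318, 0.1039]
orientation: [-1.862, 0.893, -0.526]
contact_force: [-2.7, -5.5, 3.1]
grip_width: -0.0002
```

arm_command:
  increments:
    - [[0.001,-0.008,0],[0,0,0],0]
    - [[0.001,-0.016,0],[0,0,0],0]
    - [[0.002,-0.024,0],[0,0,0],0]
    - [[0.002,-0.032,0],[0,0,0],0]
    - [[0.003,-0.04,0],[0,0,0],0]
    - [[0.004,-0.048,0],[0,0,0],0]
    - [[0.005,-0.056,0],[0,0,0],0]
    - [[0.005,-0.06,0],[0,0,0],0]

```text
clock: 24.9
tcp_pos: [0.4695, -0.2921, 0.1043]
orientation: [-1.861, 0.892, -0.527]
contact_force: [-0.0, 0.1, -0.2]
grip_width: -0.0
```

arm_command:
  increments:
    - [[-0.012,-0.01,0.008],[0,0,0],0]
    - [[-0.024,-0.02,0.017],[0,0,0],0]
    - [[-0.036,-0.03,0.025],[0,0,0],0]
    - [[-0.048,-0.04,0.034],[0,0,0],0]
    - [[-0.064,-0.054,0.045],[0,0,0],0]
    - [[-0.08,-0.068,0.07],[0,0,0],0]
    - [[-0.08,-0.068,0.1],[0,0,0],0]
    - [[-0.08,-0.068,0.13],[0,0,0],0]
    - [[-0.08,-0.068,0.14],[0,0,0],0]

```text
clock: 25.8
tcp_pos: [0.3886, -0.3608, 0.2475]
orientation: [-1.863, 0.892, -0.531]
contact_force: [-0.2, 0.5, -0.6]
grip_width: 0.0004
```

```bash
python3 st.py
python3 - <<'E'
from h import *
s=r.grab_frame("side");t=r.grab_frame("top")
a=cv2.resize(s[90:240,140:340],None,fx=2.75,fy=2.75,interpolation=cv2.INTER_CUBIC)
b=cv2.resize(t[100:240,90:440],None,fx=550/350,fy=550/350,interpolation=cv2.INTER_CUBIC)
v=np.vstack([a[:,:550],b[:,:550]])[:600];cv2.imwrite("pics/end.png",cv2.convertScaleAbs(v,alpha=1.6))
E
```

```text
25.8 [ 0.389 -0.361  0.248] q [ 1.163  0.528 -0.021  1.946 -1.072  1.37   0.892] 
x [ 0.637 -0.771 -0.02 ] z [ 0.687  0.58  -0.438] lean 64.0195778263988 tip unit -0.0981298373246671 -0.12548979750078953 0.24010175373606743 F [-0.168  0.47  -0.554]
```

View pics/end.png

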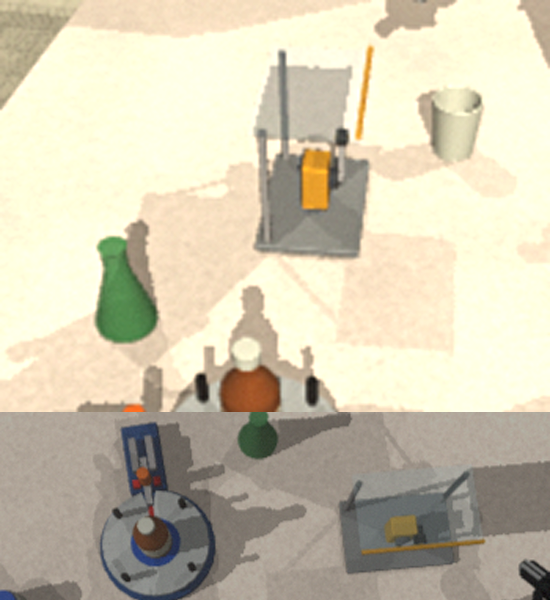

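The final view shows the bottle upright on the pad (150,535), the bolt in the notch (145,480), and the roller back at rest (342,138). The flask, beaker and arm are clear.

```bash
python3 -c "
from bench import r
print(r.hand_in())"
```

```text
the job is handed in; nothing more can be done
None
```

I finished all the steps in the order asked and handed the job in at about 26 s of the 72 s allowed; the hand-in reported no verdict.

- **Carousel:** I turned it about 0.96 rad clockwise by pushing one rim peg. The red line then read 0.169 rad against 0.168 rad for the two blocks.
- **Bolt:** I pushed it until it met its stop, with the force rising to about 22 N along the push (about 29 N in all). The tool stopped where a fully home bolt should be, and the picture shows the nose in the notch.
- **Bottle:** I carried the amber bottle by its cap and stood it on the blue pad. The final pictures show it upright there.
- **Switch:** I reached under the guard with the tool leaning 64° and pushed the roller to about 0.6 rad. I held it past the 0.45 click for at least 1.2 s and let go; it sprang back to rest. The click itself was only inferred, from the picture and the 5–6 N of spring force.
- **Bystanders:** The last pictures show the flask and beaker standing where they were. I did not check the jars in a late picture, but the arm stayed away from them.
- **What went wrong:** The first lean towards the switch ran into joint limits and stopped short in free air, so I went round by another path. No contact forces showed.

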